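Check the bench scale with the 200 g weight, using the weight tongs

TASK

Take the tongs out of their wooden stand and use them to lift the largest of the three brass weights off its felt tray, without the gripper ever touching that weight. Stand the weight gently, upright, within the ring engraved in the middle of the scale's steel pan, let go of it, and put the tongs back upright in the pocket of their stand; leave the other two weights where they are.

Things in the scene. Friction and masses are not known exactly. Their poses are not given: they have to be found in the camera images.
- tongs: Sprung steel tongs, arms crossed like scissors, blue handle grips, black rubber V jaws; stand jaws-down in the stand; about 0.1 kg, 130 mm tall, 27 x 68 mm at the open jaws. Origin on the rivet, 56 mm above the jaw tips (open). z: up to the handles; y: line along which handles and jaws open and close (same either way round); x: rivet axis.
- tongs_grip (a point): Point between the handle grips, 46 mm above the rivet: pinch them here, across y. Grips: 15 mm wide (x), 48 mm tall, tops 26 mm above this point. Open, they flare upward, outer faces 36 mm apart at the bottom, 45 here, 54 at the top: finger pads meet the tops first. Parallel and 27 mm apart with jaws on a 28 mm round, 13 mm shut. Pinched to 46-52 mm: carried with jaws open.
- tongs_jaws (a point): Point between the jaws, 52 mm below the rivet. Each jaw is a V, 14 mm high (middle 49 mm below the rivet when open, 52 mm on a 28 mm round) and 25 mm wide (x); open, the jaws are 40 mm apart at the ends of the V, 50 mm at its root. The pair centres a round. As they close, the jaws sink about 4 mm relative to the gripper.
- tongs_left (a joint): Angle of one arm of the tongs (the other mirrors it): 0 = open on its stop, 0.19 rad = jaws on a 28 mm round, 0.33 = shut. A spring holds them open: a gentle pinch of 4 to 5 N on the handles carries them open, closing begins near 6 N, 12 N brings the jaws about to a 28 mm round and 18 to 25 N grips it firmly. Pads wider than 54 mm let go.
- tongs_stand: Stand of the tongs, fixed: wooden block 64 x 108 mm (x, y), top 54 mm above the table, on a steel foot 78 x 122 mm. Its pocket opens upward, 36 x 78 mm (x, y), 46 mm deep, 3 mm chamfer. The tongs stand in it on the floor, their y along the stand's y. Origin: centre of the underside, z up.
- stand_floor (a point): Centre of the pocket's floor in the stand, 8 mm above the table; axes as the stand's. The tongs standing there have their origin 56 mm above it.
- weight_tray: Low wooden tray with a dark green felt floor, fixed, 92 x 212 mm (x, y); felt 8 mm above the table, rim 14 mm above the table. The three weights stand in a row along its y, about 62 mm apart. Origin: centre of the underside.
- weight_200: The largest brass weight, 200 g: upright cylinder of 28 mm diameter and 33 mm height, with a neck and a 17 mm knob on top, 47 mm tall altogether. Origin: centre of its underside, z up.
- weight_100: The middle brass weight, 100 g: 22 mm diameter, 37 mm tall altogether, body 26 mm high. Origin: centre of its underside.
- weight_50: The smallest brass weight, 50 g: 18 mm diameter, 31 mm tall altogether, body 21 mm high. Origin: centre of its underside.
- scale: White bench scale, fixed, 215 x 180 mm, with a display at its front (its -x side) and a round steel pan on top. Origin: centre of the underside; z up.
- pan_centre (a point): Centre of the top face of the scale's pan, 50 mm above the table; steel disc of 124 mm diameter with an engraved ring of 68 mm diameter round this point. z up.
- scale_pan (a joint): How far the pan has sunk on its spring (m): 0 empty, about 0.002 under the 200 g weight alone, 0.005 on its stop.
Not all that is in view belongs to the job. What is shaped like the tongs but pink is not meant. Several things have the shape of the tongs_stand; the one meant has the colours described above.

How it is judged:
By the outcome, as a careful person would: the job done as asked, in the order asked, and still so for the second after the job is handed in, with the robot touching nothing.
It also fails if it takes over 54 s, if anything falls off the work surface, if the arm or the gripper's body presses on something with over 40 N, if the wrist force passes 120 N, or if a joint passes its speed limit or range.

ROBOT

A 7-joint arm with a two-finger parallel gripper is mounted at the origin on the work surface; the furniture and walls round the work are solid. World frame = base frame: x ahead of the robot, y to its left, z up, the work surface at z = 0. Lengths are in m, angles in rad, forces in N, time in s.
With the tool pointing down it reaches from about 0.4 to 0.85 m from the base axis. Payload 10.4 kg.
Tool frame: the origin (TCP) lies at the centre of the arm's flange, where the gripper is bolted on; the fingertips stand 182 mm ahead of it and the grasp point (between the pads) lies r.grasp_offset ahead of it (r.grasp_offset is the distance from the TCP to the grasp point, in m); z points along the fingers, y is the line along which they close (so a half turn about z gives the same grasp; the last joint's range is limited). The gripper opens to 87 mm and grips with 3 to 60 N. Pads are 19 mm wide; open, the fingers measure 117 mm over their backs; the gripper's body (75 mm by 190 mm) begins 51 mm behind the grasp point.
Start: joints at [1.29, 0.332, -0.065, 1.46, 0.022, 1.35, -0.088], TCP at [0.159, -0.604, 0.405] pointing down, gripper open.
Joint ranges: [-2.6, 2.6], [-0.5, 2.12], [-1.47, 1.34], [0.16, 2.42], [-1.27, 4.41], [0.06, 2.06], [-2.6, 2.6]. Speed limits (rad/s): [2.22, 2.22, 2.79, 2.79, 3.14, 3.14, 3.14].

INTERFACE

Orientations are given as a unit quaternion [x, y, z, w].
In Python, from bench import status, vision, job, spotter, r gives the robot as it stands. The module is installed in compiled form; this text tells all that it offers.
- The arm moves only by the tool play_rows, never from a script. Its argument "series" is a list of rows, each a list of 6 numbers: the shift along the tool's x, y, z each as a share of 150 mm, from -1 to 1, then the turn, a rotation vector about the tool's x, y, z each as a share of 30 degrees, from -1 to 1. In form: [[x, y, z, ax, ay, az], ...]. A call has 1 to 5 rows; each row is the pose to reach, as a shift and turn from the pose commanded when the call began, along the tool's axes at that moment; what a row does not reach only later rows make up. A row lasts 1/10 s, in which the tool goes at most 50 mm and 8.59 degrees, less where a joint would pass 70% of its speed; a pose out of reach is approached as far as the arm can. A call with a number of a shift or a turn outside -1 to 1 is refused whole. A call with a gripper value outside its range is refused whole. "fingers" is the opening, from -1 (shut) to 1 (fully open), set as the call begins (left out, the last holds). The fingers move at their own pace and stop on an object; "squeeze" is the grip in N (left out, the last holds). Time passes only in rows, so rows that repeat a pose let the fingers close. It gives the time, the measured TCP pose, the force, the opening and the grip force at its end, in the units of the state.
- status.read_state(): the state, without advancing time (a new reading comes with each control period).
- vision.camera(name): name is "side" or "top"; returns the picture (400x640x3 uint8, blue, green, red); there is no depth.
- vision.calibration(name): a dict with "fx", "fy", "cx", "cy" (pixels), "rvec" (rotation vector, rad) and "tvec" (3), from world to camera coordinates, as OpenCV has them. Camera axes: x right, y down, z forward; pixel columns grow to the right and rows downward; lengths in m; the calibration is good to about 2 mm. A picture is of the moment at which its call begins. calibration takes no time and is no camera call.
- job.close_job(): hands the job in; it is judged then, once.
Trained networks look in the newest picture that a camera, given by its name, has taken for a name from the list of things; names that differ only in an ending like _2 or _b are one class to them, and where a whole thing is asked for, a point or a joint stands for the part that bears it (a point fixed in the world has none). Each returns a list of dicts, best first, with "conf" (0 to 1); they miss things now and then, are a little off and sometimes report something else, mostly with a low value. They report only what shows in the picture. A call takes as long as a camera call. They do not tell look-alikes from the thing itself.
- spotter.boxes_of(camera, name): "point" ([x, y, z] in m, in world coordinates, good to about 4 mm: the middle of the surface that is visible of it).
- spotter.regions_of(camera, name): "pixels" (400x640 bool, what is visible of it).
The state is a dict: "time": time; "joint_positions": joint angles; "joint_vel": joint speeds; "joint_torque": joint torques, N m; "ee_pos": TCP position; "eef_rot": TCP orientation; "ft_force": force on the tool from outside, world axes, zero at the start; "torque": the same for the moment, N m; "width": finger opening in m; "grip_force": force on a finger pad.
Only numpy, scipy, OpenCV 4.12 (cv2) and the standard library are available. Lean on these libraries where they do the work, as an engineer would, in place of code of your own. Each camera call takes 0.05 s, during which the arm holds its last target. There are 200 camera calls.

## Working session

There is one attempt and no reset: what is moved stays moved. The work goes in short steps, Python scripts to look and compute and a tool call to move; the robot and the scene stay as the last step left them, time stands still between calls to the robot, and variables do not carry over. Pictures are saved under pics/ and viewed, at most 13 in all, crops included, and the job is handed in when it is done.

Besides the shell and the picture viewer there is one more tool, called after "Request:" by a JSON object that holds its "op" and its "data". play_rows: Moves the arm, as the interface text tells. Shift numbers are shares of 150 mm and turn numbers shares of 30 degrees, none past 1 either way. Its arguments: {"type":"object","properties":{"series":{"type":"array","items":{"type":"array","items":{"type":"number"}}},"fingers":{"type":"number"},"squeeze":{"type":"number"}},"required":["series"]}

```bash
mkdir -p pics; cat > h.py <<'E'
import numpy as np, cv2
from scipy.spatial.transform import Rotation as R
from bench import status, vision, job, spotter, r
def proj(cam,P):
    c=vision.calibration(cam);K=np.array([[c['fx'],0,c['cx']],[0,c['fy'],c['cy']],[0,0,1.]])
    return cv2.projectPoints(np.array(P,float).reshape(-1,3),np.array(c['rvec'],float),np.array(c['tvec'],float),K,None)[0].reshape(-1,2)
def ray(cam,uv,z):
    c=vision.calibration(cam);M=R.from_rotvec(np.ravel(c['rvec'])).as_matrix();o=-M.T@np.ravel(c['tvec'])
    d=M.T@np.array([(uv[0]-c['cx'])/c['fx'],(uv[1]-c['cy'])/c['fy'],1]);return o+d*(z-o[2])/d[2]
E
python3 - <<'E'
from h import *
np.set_printoptions(precision=4,suppress=True)
s=status.read_state();print({k:np.round(v,4) for k,v in s.items()},r.grasp_offset)
for c in("top","side"):
    cv2.imwrite(f"pics/{c}0.png",vision.camera(c))
    for n in("tongs","tongs_stand","weight_200","weight_100","weight_50","weight_tray","scale"):
        for b in spotter.boxes_of(c,n): print(c,n,round(b['conf'],2),np.round(b['point'],4),proj(c,b['point'])[0].round())
E
```

```text
{'time': np.float64(0.0), 'joint_positions': array([ 1.2904,  0.3329, -0.0647,  1.4609,  0.0216,  1.3499, -0.0885]), 'joint_vel': array([ 0.0001,  0.0013,  0.0002,  0.0003, -0.0011, -0.0014,  0.0026]), 'joint_torque': array([ -0.0005, -62.3254,   0.0242, -38.989 ,  -0.0614,   0.0398,
         0.0001]), 'ee_pos': array([ 0.1593, -0.6042,  0.404 ]), 'eef_rot': array([ 0.9917,  0.1286, -0.0001, -0.0007]), 'ft_force': array([ 0.438 , -0.0935, -0.5102]), 'torque': array([-0.0369, -0.0157,  0.0234]), 'grip_force': np.float64(0.0), 'width': np.float64(0.0871)} 0.1635
top tongs 0.62 [ 0.4693 -0.3603  0.0686] [394. 208.]
top tongs 0.54 [ 0.3679 -0.3377  0.0721] [388. 238.]
top tongs_stand 0.78 [ 0.3102 -0.5125  0.0395] [440. 255.]
top weight_tray 0.63 [ 0.4997 -0.1148  0.0083] [321. 201.]
top weight_tray 0.38 [ 0.469  -0.358   0.0533] [393. 208.]
top scale 0.8 [0.5621 0.2213 0.04  ] [221. 183.]
side tongs 0.79 [ 0.4689 -0.3655  0.0997] [355. 256.]
side tongs 0.76 [ 0.3661 -0.3509  0.07  ] [307. 269.]
side tongs_stand 0.79 [ 0.4594 -0.4003  0.0391] [354. 289.]
side tongs_stand 0.7 [ 0.3002 -0.531   0.0356] [292. 348.]
side weight_200 0.61 [ 0.5098 -0.0606  0.0279] [337. 213.]
side weight_200 0.56 [ 0.486  -0.1765  0.0199] [339. 238.]
side weight_200 0.49 [ 0.5051 -0.1283  0.0368] [341. 223.]
side weight_100 0.61 [ 0.5098 -0.0606  0.0279] [337. 213.]
side weight_100 0.56 [ 0.486  -0.1765  0.0199] [339. 238.]
side weight_100 0.49 [ 0.5051 -0.1283  0.0368] [341. 223.]
side weight_50 0.61 [ 0.5098 -0.0606  0.0279] [337. 213.]
side weight_50 0.56 [ 0.486  -0.1765  0.0199] [339. 238.]
side weight_50 0.49 [ 0.5051 -0.1283  0.0368] [341. 223.]
side weight_tray 0.74 [ 0.4905 -0.1351  0.0061] [336. 234.]
side weight_tray 0.7 [ 0.4629 -0.3599  0.1029] [352. 254.]
side scale 0.87 [0.5569 0.1791 0.036 ] [332. 174.]
```

View pics/top0.png

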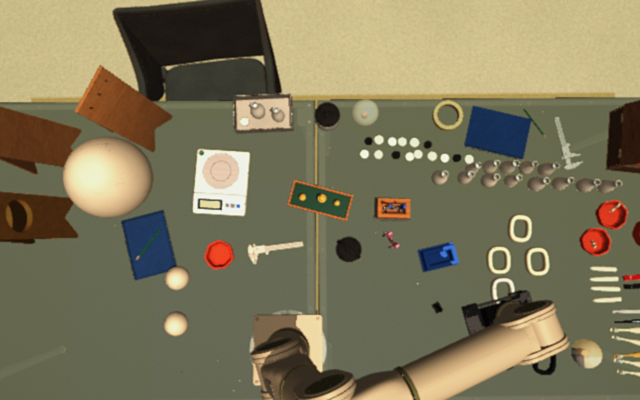

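View pics/side0.png

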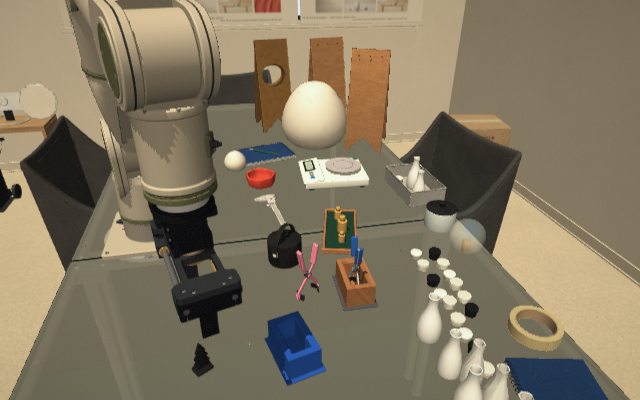

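The top picture shows two stands and two pairs of tongs:
- Stands: wooden at top (394,208) / side (354,285), and blue at top (439,257) / side (295,348).
- Tongs: blue-handled in the wooden stand at side (355,256), and loose pink ones at top (390,240) / side (307,270).

The wooden stand with the blue-gripped tongs fits the description. The tray is at top (320,200) and the scale at top (221,182). I'll confirm this in one enlarged crop.

```bash
python3 - <<'E'
from h import *
t=cv2.imread("pics/top0.png");s=cv2.imread("pics/side0.png")
f=lambda a,w,h:cv2.resize(a,(w,h),interpolation=cv2.INTER_CUBIC)
a=f(t[175:225,280:420],784,280)
b=np.hstack([f(s[225:315,325:390],227,314),f(s[200:260,315:365],262,314),f(t[145:220,190:255],272,314)])
cv2.imwrite("pics/crop.png",np.vstack([a,np.pad(b,((0,0),(0,784-b.shape[1]),(0,0)))]))
c=vision.calibration("top");print(c['fx'],np.round(c['rvec'],3),np.round(c['tvec'],3))
def mask(cam,n,tgt):
    best=None
    for g in spotter.regions_of(cam,n):
        m=g['pixels'].astype(np.uint8);ys,xs=np.nonzero(m)
        print(cam,n,round(g['conf'],2),m.sum(),xs.mean().round(1),ys.mean().round(1),[np.round(v,1) for v in cv2.minAreaRect(np.c_[xs,ys].astype(np.float32))])
for n in("tongs_stand","tongs","weight_tray","weight_200","scale"):
    mask("top",n,0);mask("side",n,0)
E
```

```text
484.91743045555813 [ 2.17  -2.192  0.092] [-0.135  0.486  1.639]
top tongs_stand 0.61 810 437.1 256.3 [array([437.4, 256.2]), array([23.1, 36.4]), np.float64(74.7)]
top tongs_stand 0.6 597 391.2 209.0 [array([391.5, 208.5]), array([21., 33.]), np.float64(90.0)]
side tongs_stand 0.85 2821 293.9 348.0 [array([293.8, 347.1]), array([69.8, 46.1]), np.float64(63.4)]
side tongs_stand 0.73 1635 354.4 285.8 [array([354.2, 283.3]), array([52. , 40.9]), np.float64(82.9)]
top tongs 0.65 737 391.5 208.8 [array([391.5, 208.5]), array([23., 35.]), np.float64(90.0)]
top tongs 0.63 14 393.1 242.2 [array([390.9, 240. ]), array([14.4,  3. ]), np.float64(51.3)]
side tongs 0.69 509 306.9 270.0 [array([307., 272.]), array([56., 22.]), np.float64(90.0)]
side tongs 0.62 400 355.3 259.7 [array([355.8, 260. ]), array([11.9, 45.9]), np.float64(3.3)]
top weight_tray 0.83 1505 319.5 199.8 [array([319.4, 199.6]), array([62. , 27.2]), np.float64(15.5)]
side weight_tray 0.94 1019 337.5 232.5 [array([339.1, 231.6]), array([32.8, 46.3]), np.float64(6.7)]
side weight_tray 0.55 1862 332.9 173.1 [array([333.9, 172.6]), array([30.9, 69.3]), np.float64(87.3)]
side weight_200 0.6 56 337.0 213.2 [array([337., 213.]), array([10.,  6.]), np.float64(90.0)]
side weight_200 0.46 70 341.1 237.1 [array([341. , 236.5]), array([11.,  6.]), np.float64(90.0)]
top scale 0.9 3474 220.9 182.1 [array([221. , 181.7]), array([55.6, 65.3]), np.float64(4.8)]
top scale 0.36 55 394.2 207.3 [array([393. , 207.5]), array([ 4. , 20.2]), np.float64(86.2)]
side scale 0.85 1892 332.7 173.4 [array([333.6, 173.2]), array([31., 70.]), np.float64(86.6)]
side scale 0.29 1669 354.5 285.6 [array([354.5, 283.9]), array([54.1, 40. ]), np.float64(77.9)]
side scale 0.19 131 354.3 251.4 [array([354.4, 260. ]), array([46.1,  6.4]), np.float64(88.3)]
```

View pics/crop.png

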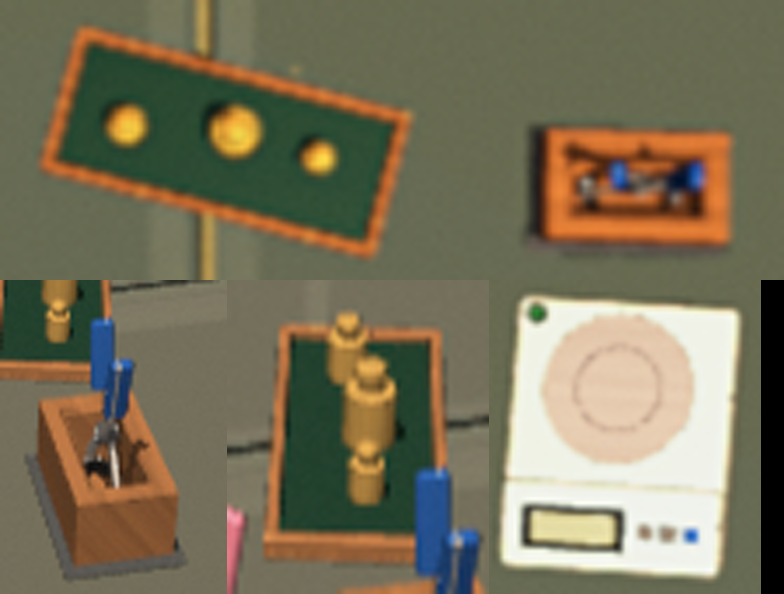

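The crop shows the wooden stand with the blue tongs. On the tray the middle weight is the largest, at about top (322,198). The pan ring is clear, at about top (221,171). Next I'll fit the poses with both cameras.

```bash
cat > fit.py <<'E'
from h import *
from scipy.optimize import minimize
I={c:cv2.imread(f"pics/{c}0.png") for c in("top","side")}
H={c:cv2.cvtColor(I[c],cv2.COLOR_BGR2HSV).astype(int) for c in I}
S=8
def hullmask(cam,P,box):
    x0,y0,x1,y1=box;uv=(proj(cam,P)-[x0,y0]+.5)*S
    m=np.zeros(((y1-y0)*S,(x1-x0)*S),np.uint8)
    cv2.fillConvexPoly(m,cv2.convexHull(np.round(uv*16).astype(np.int32)),255,shift=4)
    return cv2.resize(m,(x1-x0,y1-y0),interpolation=cv2.INTER_AREA)/255.
def fit(pts,masks,boxes,p0,cams):
    def cost(p):return sum(np.abs(hullmask(c,pts(p),boxes[c])-masks[c]).sum()/max(masks[c].sum(),1) for c in cams)
    r=minimize(cost,p0,method="Nelder-Mead",options=dict(initial_simplex=np.array([p0]+[np.array(p0)+d for d in np.diag([.008,.008,.1][:len(p0)])]),xatol=1e-4,fatol=1e-4))
    return np.round(r.x,4),round(r.fun,3)
def boxpts(lx,ly,z0,z1):
    b=np.array([[sx*lx/2,sy*ly/2,z] for sx in(-1,1) for sy in(-1,1) for z in(z0,z1)])
    return lambda p:b@np.array([[np.cos(p[2]),np.sin(p[2]),0],[-np.sin(p[2]),np.cos(p[2]),0],[0,0,1]])+[p[0],p[1],0]
def solid(cam,box,cond):
    x0,y0,x1,y1=box;m=cond(H[cam][y0:y1,x0:x1]).astype(np.uint8)
    cs,_=cv2.findContours(m,cv2.RETR_EXTERNAL,cv2.CHAIN_APPROX_NONE);c=max(cs,key=cv2.contourArea)
    o=np.zeros_like(m);cv2.fillPoly(o,[cv2.convexHull(c)],1);return o.astype(float)
wood=lambda h:(h[...,0]<16)&(h[...,1]>120)&(h[...,2]>70)
B={'top':(365,190,425,230),'side':(325,255,390,318)}
M={c:solid(c,B[c],wood) for c in B}
for cams in(["top"],["side"],["top","side"]):print("stand",cams,fit(boxpts(.064,.108,.006,.054),M,B,[.46,-.365,0],cams))
B={'top':(280,170,362,228),'side':(310,200,365,262)}
tr=lambda h:wood(h)|((h[...,0]>50)&(h[...,0]<90)&(h[...,1]>110))
M={c:solid(c,B[c],tr) for c in B}
for cams in(["top"],["side"],["top","side"]):print("tray",cams,fit(boxpts(.092,.212,.0,.014),M,B,[.5,-.115,-.26],cams))
th=np.linspace(0,2*np.pi,32)
def wp(p):
    c=lambda rr,z:np.c_[p[0]+rr*np.cos(th),p[1]+rr*np.sin(th),0*th+z]
    return np.vstack([c(.014,.008),c(.014,.041),c(.0085,.055)])
br=lambda h:(h[...,0]>=17)&(h[...,0]<32)&(h[...,1]>130)&(h[...,2]>90)
B={'top':(314,190,331,207)};M={'top':solid('top',B['top'],br)}
print("w200",fit(wp,M,B,[.505,-.12],["top"]))
B={'side':(334,214,350,230)};m=solid('side',B['side'],br);print(m.astype(int).sum(1))
B={'top':(190,145,255,220)};M={'top':solid('top',B['top'],lambda h:(h[...,1]<40)&(h[...,2]>200))}
pan=lambda h:(h[...,0]<16)&(h[...,1]>25)&(h[...,1]<110)&(h[...,2]>150)
M={'top':solid('top',(190,145,255,192),pan)};B={'top':(190,145,255,192)}
dp=lambda p:np.c_[p[0]+.062*np.cos(th),p[1]+.062*np.sin(th),0*th+.050]
print("pan",fit(dp,M,B,[.6,.22],["top"]))
B={'side':(318,150,368,185)};M={'side':solid('side',B['side'],lambda h:(h[...,0]<16)&(h[...,1]>18)&(h[...,2]<215)&(h[...,2]>110))}
print("panside",fit(dp,M,B,[.6,.22],["side"]))
E
python3 fit.py
```

```text
stand ['top'] (array([ 0.4717, -0.362 , -0.0208]), np.float64(0.045))
stand ['side'] (array([ 0.4721, -0.362 , -0.0408]), np.float64(0.028))
stand ['top', 'side'] (array([ 0.4717, -0.362 , -0.0288]), np.float64(0.079))
tray ['top'] (array([ 0.5033, -0.1118, -0.2686]), np.float64(0.06))
tray ['side'] (array([ 0.5045, -0.1138, -0.2799]), np.float64(0.079))
tray ['top', 'side'] (array([ 0.5042, -0.1132, -0.2729]), np.float64(0.145))
w200 (array([ 0.5077, -0.1186]), np.float64(0.174))
[ 9 11 11 12 12 13 12 12 12 12 11 11 11 11 10 10]
pan (array([0.6032, 0.2218]), np.float64(0.115))
panside (array([0.5972, 0.2193]), np.float64(0.776))
```

```bash
cat >> h.py <<'E'
def plan(p,yaw):
    s=status.read_state();A=R.from_quat(s['eef_rot']);d=A.inv().apply(np.array(p)-s['ee_pos'])
    T=R.from_matrix(np.c_[[np.cos(yaw),np.sin(yaw),0],[np.sin(yaw),-np.cos(yaw),0],[0,0,-1]])
    print("t",round(s['time'],2),"share",np.round(d/.15,3),np.round(np.degrees((A.inv()*T).as_rotvec())/30,3))
E
python3 - <<'E'
from h import *
im=cv2.imread("pics/top0.png");hs=cv2.cvtColor(im,cv2.COLOR_BGR2HSV).astype(int)
def blobs(cam,box):
    hs=cv2.cvtColor(cv2.imread(f"pics/{cam}0.png"),cv2.COLOR_BGR2HSV).astype(int);x0,y0,x1,y1=box;h=hs[y0:y1,x0:x1]
    m=((h[...,0]>100)&(h[...,0]<125)&(h[...,1]>130)).astype(np.uint8)
    n,l,st,c=cv2.connectedComponentsWithStats(m)
    for i in range(1,n):
        if st[i,4]>3: print(cam,st[i]+[x0,y0,0,0,0],c[i]+[x0,y0])
blobs("top",(370,192,420,226));blobs("side",(335,225,380,290))
x,y,a=.4717,-.362,-.03
def pt(dx,dy,z):return [x+dx*np.cos(a)-dy*np.sin(a),y+dx*np.sin(a)+dy*np.cos(a),z]
for c in("top","side"):
    print(c,proj(c,[pt(0,s*d,z) for s in(1,-1) for d,z in((.018,.088),(.0225,.110),(.027,.136))]).round(1).tolist())
plan([x,y,.40],a)
E
```

```text
top [389 204   3   4   8] [390.   205.75]
top [400 204   5   5  17] [402.29411765 206.11764706]
side [351 236   7  29 143] [353.96503497 247.59440559]
side [358 248   5  16  43] [359.95348837 255.23255814]
top [[390.2, 206.3], [389.7, 205.7], [389.3, 205.0], [401.2, 206.5], [403.6, 206.0], [406.3, 205.4]]
side [[353.4, 254.8], [353.3, 245.6], [353.3, 234.6], [357.7, 264.5], [358.8, 257.5], [360.0, 248.7]]
t 1.3 share [ 2.426 -1.032  0.032] [ 0.   -0.    0.55]
```

Request:
{"op": "play_rows", "data": {"series": [[0.3,-0.13,0,0,0,0.18],[0.6,-0.26,0,0,0,0.36],[0.9,-0.39,0,0,0,0.55],[1,-0.43,0,0,0,0.55]], "fingers": 1, "squeeze": 4.5}}

```text
time: 1.7
ee_pos: [0.2928, -0.5, 0.4051]
eef_rot: [1.0, -0.013, 0.001, -0.0]
ft_force: [-0.2, -0.4, -0.2]
width: 0.0867
grip_force: 0.0
```

```bash
python3 -c "
from h import *
plan([.4717,-.362,.40],-.03)"
```

```text
t 1.7 share [ 1.168 -0.952  0.038] [-0.002 -0.004  0.006]
```

Request:
{"op": "play_rows", "data": {"series": [[0.25,-0.2,0,0,0,0],[0.5,-0.4,0,0,0,0],[0.75,-0.6,0,0,0,0],[0.95,-0.8,0.03,0,0,0],[0.95,-0.8,0.03,0,0,0]]}}

```text
time: 2.2
ee_pos: [0.4386, -0.3829, 0.3999]
eef_rot: [1.0, -0.01, 0.001, -0.001]
ft_force: [-0.4, 0.4, -0.7]
width: 0.0874
grip_force: 0.0
```

```bash
python3 -c "
from h import *
plan([.4717,-.362,.2735],-.03)"
```

```text
t 2.2 share [ 0.216 -0.141  0.843] [-0.005 -0.003  0.019]
```

Request:
{"op": "play_rows", "data": {"series": [[0.12,-0.07,0,0,0,0],[0.21,-0.14,0,0,0,0.02],[0.21,-0.14,0.15,0,0,0.02],[0.21,-0.14,0.3,0,0,0.02],[0.21,-0.14,0.3,0,0,0.02]]}}

```text
time: 2.7
ee_pos: [0.465, -0.3683, 0.3522]
eef_rot: [1.0, -0.02, -0.002, -0.001]
ft_force: [0.0, 0.1, 0.1]
width: 0.0869
grip_force: 0.0
```

```bash
python3 -c "
from h import *
plan([.4717,-.362,.2735],-.03)
for c in ('top','side'): cv2.imwrite(f'pics/{c}1.png',vision.camera(c))
s=cv2.imread('pics/side1.png')[150:310,290:420];cv2.imwrite('pics/c1.png',cv2.resize(s,None,fx=3.7,fy=3.7,interpolation=cv2.INTER_CUBIC))"
```

```text
t 2.7 share [ 0.045 -0.042  0.525] [-0.005  0.009 -0.02 ]
```

View pics/c1.png

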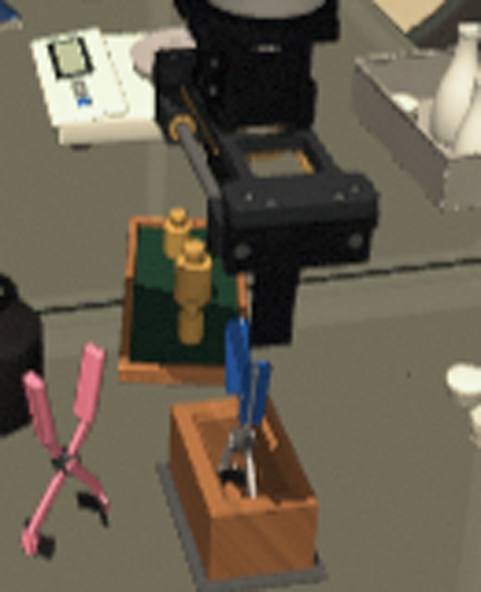

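The side crop shows the gripper above the blue tongs, whose handles are at crop (248,360). The near finger tip is at crop (275,340), which is about px (364,242). I'll check that against the projection.

Request:
{"op": "play_rows", "data": {"series": [[0.045,-0.042,0,0,0,-0.02],[0.045,-0.042,0,0,0,-0.02]]}}

```text
time: 3.0
ee_pos: [0.4744, -0.3611, 0.3567]
eef_rot: [1.0, -0.014, 0.001, 0.0]
ft_force: [0.5, -0.6, -0.3]
width: 0.0871
grip_force: 0.0
```

```bash
python3 -c "
from h import *
print(proj('side',[[.465,-.3683-.05,.3522-.182],[.465,-.3683-.05,.24],[.465,-.3683+.05,.3522-.182]]))
for i in range(3):
  plan([.4717,-.362,.2735],-.03); vision.camera('side')"
```

```text
[[362.55400591 243.29978861]
 [364.61935576 213.13989706]
 [348.56520594 217.8289162 ]]
t 3.0 share [-0.019  0.006  0.554] [ 0.001 -0.004  0.004]
t 3.05 share [-0.016  0.004  0.553] [ 0.001 -0.003  0.003]
t 3.1 share [-0.013  0.002  0.551] [ 0.001 -0.002  0.001]
```

Request:
{"op": "play_rows", "data": {"series": [[-0.01,0,0.15,0,0,0],[-0.01,0,0.3,0,0,0],[-0.01,0,0.42,0,0,0],[-0.01,0,0.42,0,0,0],[-0.01,0,0.42,0,0,0]]}}

```text
time: 3.65
ee_pos: [0.4717, -0.3622, 0.2929]
eef_rot: [1.0, -0.015, 0.0, 0.0]
ft_force: [0.1, -1.1, 0.3]
width: 0.0872
grip_force: 0.0
```

```bash
python3 -c "
from h import *
for i in range(4):
  plan([.4717,-.362,.2735],-.03); vision.camera('side')"
```

```text
t 3.65 share [-0.    -0.001  0.129] [ 0.    -0.    -0.001]
t 3.7 share [-0.002 -0.002  0.133] [ 0.002 -0.002 -0.001]
t 3.75 share [-0.002 -0.002  0.135] [ 0.002 -0.003 -0.   ]
t 3.8 share [-0.002 -0.002  0.135] [ 0.003 -0.003 -0.   ]
```

Request:
{"op": "play_rows", "data": {"series": [[0,0,0.07,0,0,0],[0,0,0.135,0,0,0],[0,0,0.135,0,0,0],[0,0,0.135,0,0,0]], "fingers": 0.33, "squeeze": 4.5}}

```text
time: 4.25
ee_pos: [0.4715, -0.3619, 0.2715]
eef_rot: [1.0, -0.015, -0.0, -0.0]
ft_force: [-0.8, 0.1, 0.1]
width: 0.0636
grip_force: 0.0
```

Request:
{"op": "play_rows", "data": {"series": [[0,0,0,0,0,0],[0,0,0,0,0,0],[0,0,0,0,0,0],[0,0,0,0,0,0],[0,0,0,0,0,0]], "fingers": 0.08}}

```text
time: 4.75
ee_pos: [0.4717, -0.362, 0.2723]
eef_rot: [1.0, -0.015, 0.0, 0.0]
ft_force: [0.1, -0.3, 1.7]
width: 0.0533
grip_force: 4.5
```

Request:
{"op": "play_rows", "data": {"series": [[0,0,0,0,0,0],[0,0,0,0,0,0],[0,0,0,0,0,0]], "fingers": 0.08, "squeeze": 5.5}}

```text
time: 5.05
ee_pos: [0.4718, -0.3621, 0.2724]
eef_rot: [1.0, -0.015, 0.0, 0.0]
ft_force: [-0.3, 0.8, 5.2]
width: 0.0527
grip_force: 5.5
```

Request:
{"op": "play_rows", "data": {"series": [[0,0,-0.03,0,0,0],[0,0,-0.07,0,0,0],[0,0,-0.1,0,0,0],[0,0,-0.1,0,0,0]]}}

```text
time: 5.45
ee_pos: [0.4718, -0.3621, 0.2878]
eef_rot: [1.0, -0.015, 0.0, 0.0]
ft_force: [0.3, -0.8, -1.6]
width: 0.0472
grip_force: 3.9
```

Request:
{"op": "play_rows", "data": {"series": [[0,0,-0.1,0,0,0],[0,0,-0.22,0,0,0],[0,0,-0.34,0,0,0],[0,0,-0.45,0,0,0],[0,0,-0.45,0,0,0]]}}

```text
time: 5.95
ee_pos: [0.4722, -0.3622, 0.3577]
eef_rot: [1.0, -0.015, 0.002, 0.001]
ft_force: [0.1, -0.2, -1.0]
width: 0.0467
grip_force: 3.9
```

```bash
python3 -c "
from h import *
plan([.5077,-.1186,.35],-.273)
S=vision.camera('side');T=vision.camera('top');plan([.5077,-.1186,.35],-.273)
cv2.imwrite('pics/side2.png',S)
f=lambda a,k:cv2.resize(a,None,fx=k,fy=k,interpolation=cv2.INTER_CUBIC)
cv2.imwrite('pics/c2.png',f(S[170:310,300:420],4.2))"
```

```text
t 5.95 share [ 0.188 -1.631  0.048] [ 0.004 -0.008  0.464]
t 6.05 share [ 0.192 -1.629  0.031] [ 0.001 -0.001  0.464]
```

View pics/c2.png

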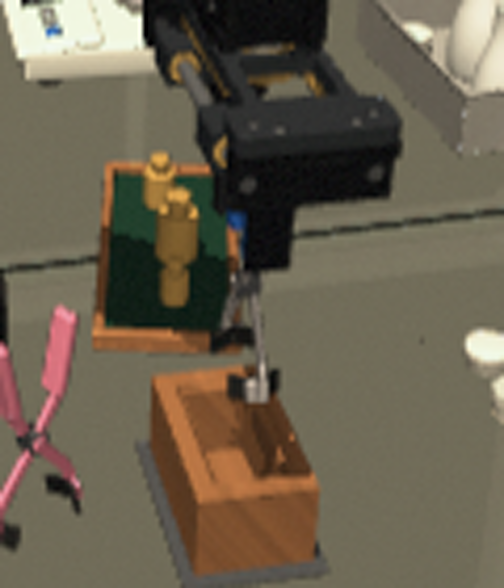

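The side crop shows the tongs held upright with jaws open, clear of the stand. The rivet is at about px (359.5,238) and the near jaw at about (360,262).

```bash
python3 -c "
from h import *
s=status.read_state();p=s['ee_pos'];print(p)
a=-.03;u=np.array([-np.sin(a),np.cos(a),0])
for z in(.205,.2095,.215):
  v=p-[0,0,z];print(z,proj('side',[v,v-[0,0,.049]-.028*u,v-[0,0,.049]+.028*u,v-[0,0,.056]-.028*u]).round(1).tolist())
for n in('tongs','tongs_jaws','tongs_left'):
  for c in('side','top'):
    for b in spotter.boxes_of(c,n):print(c,n,round(b['conf'],2),np.round(b['point'],4))
"
```

```text
[ 0.47157778 -0.36194759  0.35469268]
0.205 [[356.9, 236.1], [359.2, 262.6], [352.4, 247.6], [359.0, 265.2]]
0.2095 [[356.8, 237.9], [359.1, 264.3], [352.3, 249.2], [358.9, 266.9]]
0.215 [[356.6, 240.1], [359.0, 266.3], [352.2, 251.3], [358.8, 268.9]]
side tongs 0.69 [ 0.4705 -0.3714  0.1084]
side tongs 0.64 [ 0.3641 -0.3527  0.0741]
side tongs_jaws 0.89 [ 0.3622 -0.3503  0.0727]
side tongs_jaws 0.63 [ 0.4717 -0.3717  0.1104]
side tongs_left 0.56 [ 0.3543 -0.3557  0.0836]
side tongs_left 0.46 [ 0.4717 -0.3875  0.1053]
```

Request:
{"op": "play_rows", "data": {"series": [[0.05,-0.25,-0.1,0,0,0.15],[0.1,-0.5,-0.2,0,0,0.3],[0.15,-0.75,-0.2,0,0,0.46],[0.19,-1,-0.2,0,0,0.46],[0.19,-1,-0.2,0,0,0.46]]}}

```text
time: 6.85
ee_pos: [0.5061, -0.207, 0.3847]
eef_rot: [0.991, -0.131, 0.0, -0.001]
ft_force: [-0.1, 0.5, -0.9]
width: 0.047
grip_force: 3.9
```

```bash
python3 -c "
from h import *
vision.camera('side');plan([.5077,-.1186,.37],-.273)"
```

```text
t 6.9 share [-0.145 -0.592  0.097] [-0.001 -0.     0.014]
```

```bash
python3 -c "
from h import *
print(proj('side',[[.5077,-.1186,.0245],[.5127,-.1186,.0245],[.5077,-.1186,.055],[.5042,-.1132,.008]]).round(1).tolist())
h=cv2.cvtColor(cv2.imread('pics/side0.png'),cv2.COLOR_BGR2HSV).astype(int)
for v in range(208,246):
  xs=[u for u in range(326,356) if 17<=h[v,u,0]<32 and h[v,u,1]>130 and h[v,u,2]>80];print(v,(min(xs),max(xs)) if xs else '',end=';')
"
```

```text
[[341.1, 224.6], [342.9, 224.4], [341.5, 215.1], [339.2, 228.8]]
208 (336, 339);209 (335, 340);210 (335, 340);211 (333, 341);212 (334, 341);213 (334, 340);214 (334, 341);215 (334, 344);216 (334, 344);217 (334, 344);218 (335, 345);219 (335, 346);220 (337, 346);221 (337, 346);222 (337, 346);223 (337, 346);224 (337, 346);225 (337, 346);226 (337, 346);227 (337, 346);228 (337, 346);229 (337, 346);230 (337, 346);231 (338, 345);232 (339, 344);233 (339, 343);234 (338, 344);235 (338, 344);236 (338, 344);237 (338, 344);238 (338, 344);239 (338, 344);240 (338, 344);241 (339, 343);242 (339, 343);243 ;244 ;245 ;
```

Request:
{"op": "play_rows", "data": {"series": [[-0.05,-0.2,0,0,0,0.01],[-0.1,-0.4,0,0,0,0.01],[-0.145,-0.59,0,0,0,0.01],[-0.145,-0.59,0,0,0,0.01],[-0.145,-0.59,0,0,0,0.01]]}}

```text
time: 7.4
ee_pos: [0.5073, -0.1225, 0.3844]
eef_rot: [0.99, -0.138, -0.0, 0.0]
ft_force: [1.2, -0.7, -0.3]
width: 0.0469
grip_force: 3.9
```

```bash
python3 -c "
from h import *
S=vision.camera('side');T=vision.camera('top');plan([.5077,-.1186,.2905],-.273)
f=lambda a,k:cv2.resize(a,None,fx=k,fy=k,interpolation=cv2.INTER_CUBIC)
cv2.imwrite('pics/c3.png',f(S[140:260,290:400],5))
p=status.read_state()['ee_pos'];print(p,proj('side',[p-[0,0,.2095],p-[0,0,.2585]]))"
```

```text
t 7.5 share [-0.006 -0.032  0.625] [ 0.001  0.    -0.01 ]
[ 0.50723246 -0.12346931  0.38429866] [[343.3348651  176.23756116]
 [342.68177475 193.00399626]]
```

View pics/c3.png

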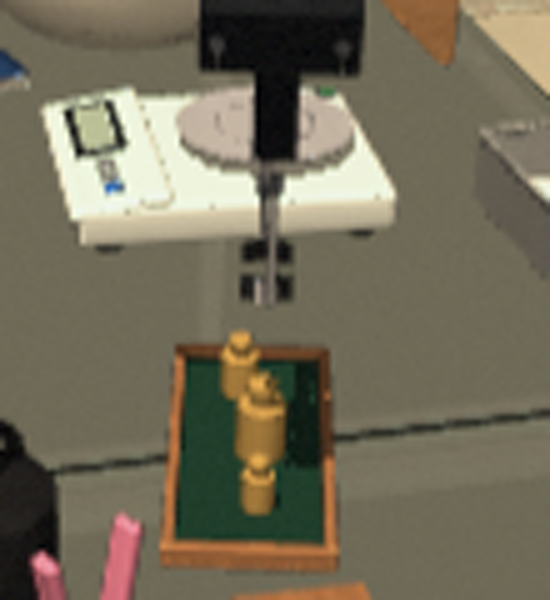

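The side crop shows the open jaws at about px (343.4,194), which matches the prediction, and the largest weight at (341.7,224.5), which agrees with the fit. One more check on the weight's y in the top picture, while I correct sideways and come partly down.

Request:
{"op": "play_rows", "data": {"series": [[0,-0.03,0,0,0,-0.01],[0,-0.03,0.12,0,0,-0.01],[0,-0.03,0.24,0,0,-0.01],[0,-0.03,0.3,0,0,-0.01],[0,-0.03,0.3,0,0,-0.01]]}}

```text
time: 8.0
ee_pos: [0.5083, -0.1179, 0.3383]
eef_rot: [0.991, -0.135, -0.001, -0.0]
ft_force: [-1.0, 0.7, -1.0]
width: 0.0466
grip_force: 3.9
```

```bash
python3 -c "
from h import *
vision.camera('side');vision.camera('side');plan([.5080,-.1186,.2905],-.273)
im=cv2.imread('pics/top0.png').astype(float)[186:211,308:336]
w=np.clip(np.minimum(im[...,2],im[...,1])-70-.4*im[...,0],0,40);w[(im[...,2]<120)]=0
n,l,st,c=cv2.connectedComponentsWithStats((w>8).astype(np.uint8));print(st.tolist(),(c+[308,186]).round(2).tolist())
for y in(-.1236,-.1186,-.1136):print(proj('top',[[.508,y,z] for z in(.008,.041,.055)]).round(2).tolist())
"
```

```text
t 8.1 share [-0.004  0.007  0.33 ] [-0.    -0.001  0.003]
[[0, 0, 28, 25, 587], [6, 0, 2, 1, 2], [10, 0, 18, 6, 32], [24, 1, 2, 1, 2], [10, 8, 9, 9, 63], [26, 16, 2, 4, 7], [0, 23, 4, 2, 6], [5, 24, 1, 1, 1]] [[321.18, 198.39], [314.5, 186.0], [326.0, 188.38], [332.5, 187.0], [321.89, 198.11], [334.57, 203.29], [309.17, 209.67], [313.0, 210.0]]
[[323.07, 198.36], [323.0, 197.44], [322.96, 197.04]]
[[321.62, 198.38], [321.52, 197.46], [321.47, 197.05]]
[[320.17, 198.39], [320.04, 197.47], [319.98, 197.07]]
```

Request:
{"op": "play_rows", "data": {"series": [[-0.005,0.01,0,0,0,0],[-0.005,0.01,0.06,0,0,0],[-0.005,0.01,0.13,0,0,0],[-0.005,0.01,0.2,0,0,0],[-0.005,0.01,0.27,0,0,0]]}}

```text
time: 8.6
ee_pos: [0.5073, -0.1187, 0.2977]
eef_rot: [0.991, -0.135, -0.0, -0.0]
ft_force: [0.7, -0.0, -1.4]
width: 0.0468
grip_force: 3.9
```

Request:
{"op": "play_rows", "data": {"series": [[0,0,0.06,0,0,0],[0,0,0.06,0,0,0],[0,0,0.06,0,0,0],[0,0,0.06,0,0,0]]}}

```text
time: 9.0
ee_pos: [0.5077, -0.1187, 0.2904]
eef_rot: [0.991, -0.135, 0.0, 0.0]
ft_force: [0.7, 0.1, -0.6]
width: 0.0471
grip_force: 3.9
```

```bash
python3 -c "
from h import *
S=vision.camera('side');plan([.5075,-.119,.2905],-.273)
f=lambda a,k:cv2.resize(a,None,fx=k,fy=k,interpolation=cv2.INTER_CUBIC)
cv2.imwrite('pics/c4.png',f(S[180:260,300:380],6))"
```

```text
t 9.05 share [-0.001  0.002  0.   ] [ 0.    -0.002  0.004]
```

View pics/c4.png

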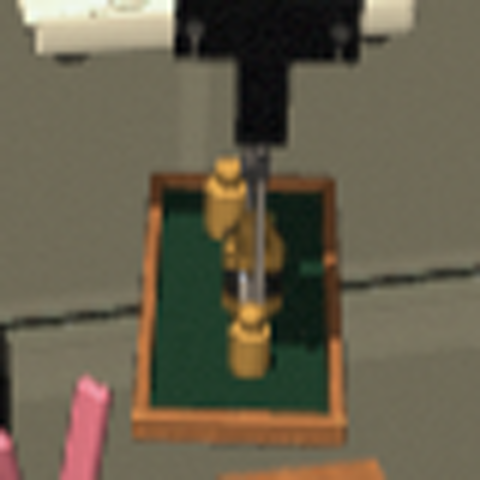

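The crop shows the jaws straddling the middle weight at about px (342,227), with the other two standing untouched. Closing in two stages.

Request:
{"op": "play_rows", "data": {"series": [[0,0,0,0,0,0],[0,0,0,0,0,0],[0,0,0,0,0,0],[0,0,0,0,0,0],[0,0,0,0,0,0]], "fingers": -0.6, "squeeze": 10}}

```text
time: 9.55
ee_pos: [0.5075, -0.1191, 0.2904]
eef_rot: [0.991, -0.135, 0.0, 0.0]
ft_force: [-1.2, -2.7, 3.3]
width: 0.0271
grip_force: 10.0
```

Request:
{"op": "play_rows", "data": {"series": [[0,0,0,0,0,0],[0,0,0,0,0,0],[0,0,0,0,0,0],[0,0,0,0,0,0],[0,0,0,0,0,0]], "squeeze": 15}}

```text
time: 10.05
ee_pos: [0.5076, -0.1191, 0.2904]
eef_rot: [0.991, -0.135, 0.0, 0.0]
ft_force: [-1.9, -3.1, 5.8]
width: 0.0267
grip_force: 15.0
```

Request:
{"op": "play_rows", "data": {"series": [[0,0,0,0,0,0],[0,0,0,0,0,0],[0,0,0,0,0,0],[0,0,0,0,0,0],[0,0,0,0,0,0]], "squeeze": 22}}

```text
time: 10.55
ee_pos: [0.5075, -0.1191, 0.2904]
eef_rot: [0.991, -0.135, 0.0, 0.0]
ft_force: [-2.2, -2.1, 6.4]
width: 0.0264
grip_force: 22.0
```

Request:
{"op": "play_rows", "data": {"series": [[0,0,-0.03,0,0,0],[0,0,-0.08,0,0,0],[0,0,-0.15,0,0,0],[0,0,-0.25,0,0,0],[0,0,-0.35,0,0,0]]}}

```text
time: 11.05
ee_pos: [0.5075, -0.1185, 0.3436]
eef_rot: [0.991, -0.135, 0.0, -0.0]
ft_force: [0.4, -0.9, -2.6]
width: 0.0266
grip_force: 22.0
```

Request:
{"op": "play_rows", "data": {"series": [[0,0,-0.2,0,0,0],[0,0,-0.4,0,0,0],[0,0,-0.4,0,0,0],[0,0,-0.4,0,0,0]]}}

```text
time: 11.45
ee_pos: [0.5075, -0.1185, 0.403]
eef_rot: [0.991, -0.135, 0.001, 0.0]
ft_force: [0.0, -0.7, -3.9]
width: 0.026
grip_force: 22.0
```

```bash
python3 -c "
from h import *
S=vision.camera('side');plan([.6032,.2218,.41],-.08)
f=lambda a,k:cv2.resize(a,None,fx=k,fy=k,interpolation=cv2.INTER_CUBIC)
cv2.imwrite('pics/c5.png',f(S[140:240,300:390],6))"
```

```text
t 11.5 share [ 0.009 -2.358 -0.054] [ 0.     0.001 -0.365]
```

View pics/c5.png

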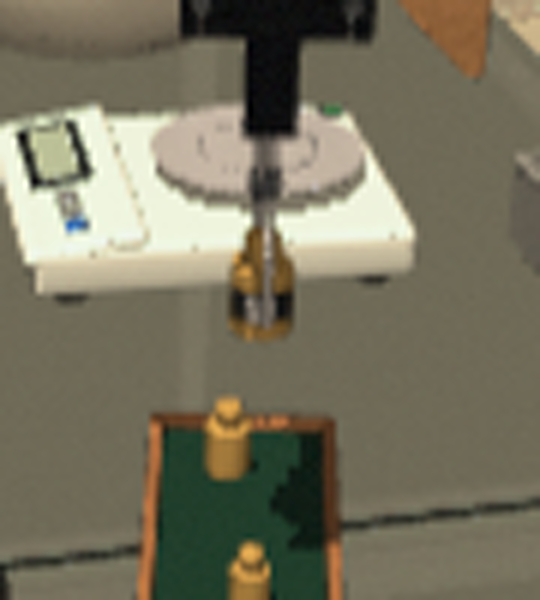

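The crop shows the 200 g weight held upright in the jaws at about px (343.5,191), and the other two still in the tray. Carrying it to the pan.

Request:
{"op": "play_rows", "data": {"series": [[0,-0.12,-0.05,0,0,0],[0,-0.3,-0.05,0,0,0],[0,-0.5,-0.05,0,0,0],[0,-0.7,-0.05,0,0,0],[0,-0.9,-0.05,0,0,0]]}}

```text
time: 12.0
ee_pos: [0.5435, 0.0124, 0.4085]
eef_rot: [0.991, -0.135, -0.001, 0.0]
ft_force: [-0.0, 0.1, -3.1]
width: 0.0264
grip_force: 22.0
```

Request:
{"op": "play_rows", "data": {"series": [[0,-0.2,0,0,0,0],[0,-0.4,0,0,0,0],[0,-0.6,0,0,0,0],[0,-0.8,0,0,0,0],[0,-1,0,0,0,0]]}}

```text
time: 12.5
ee_pos: [0.5838, 0.1569, 0.4083]
eef_rot: [0.991, -0.135, -0.001, 0.0]
ft_force: [0.8, 0.1, -2.4]
width: 0.0268
grip_force: 22.0
```

Request:
{"op": "play_rows", "data": {"series": [[0.01,-0.2,0,0,0,0],[0.01,-0.35,0,0,0,0],[0.01,-0.45,0,0,0,0],[0.01,-0.45,0,0,0,0]]}}

```text
time: 12.9
ee_pos: [0.6029, 0.2226, 0.4085]
eef_rot: [0.991, -0.134, -0.001, -0.0]
ft_force: [-0.4, -0.2, -3.0]
width: 0.0261
grip_force: 22.0
```

```bash
python3 -c "
from h import *
S=vision.camera('side');T=vision.camera('top');plan([.6032,.2218,.3325],-.273)
p=status.read_state();print(p['ee_pos'],p['width'],p['ft_force'])"
```

```text
t 13.0 share [-0.004 -0.013  0.511] [0.003 0.002 0.003]
[0.60332519 0.2198258  0.40914912] 0.02658579585042856 [-0.21893299 -0.30519767 -2.70728181]
```

Request:
{"op": "play_rows", "data": {"series": [[0,-0.01,0.1,0,0,0],[0,-0.01,0.22,0,0,0],[0,-0.01,0.34,0,0,0],[0,-0.01,0.42,0,0,0],[0,-0.01,0.47,0,0,0]]}}

```text
time: 13.5
ee_pos: [0.6036, 0.2209, 0.3378]
eef_rot: [0.991, -0.136, -0.001, 0.001]
ft_force: [-0.1, 0.3, -3.0]
width: 0.0261
grip_force: 22.0
```

Request:
{"op": "play_rows", "data": {"series": [[0,0,0.005,0,0,0],[0,0,0.01,0,0,0],[0,0,0.015,0,0,0],[0,0,0.02,0,0,0],[0,0,0.02,0,0,0]]}}

```text
time: 14.0
ee_pos: [0.6038, 0.222, 0.3368]
eef_rot: [0.991, -0.135, 0.0, -0.0]
ft_force: [-0.8, -0.6, -2.9]
width: 0.0263
grip_force: 22.0
```

Request:
{"op": "play_rows", "data": {"series": [[0,0,0.005,0,0,0],[0,0,0.01,0,0,0],[0,0,0.015,0,0,0],[0,0,0.015,0,0,0],[0,0,0.015,0,0,0]]}}

```text
time: 14.5
ee_pos: [0.6037, 0.222, 0.3342]
eef_rot: [0.991, -0.135, 0.0, 0.0]
ft_force: [-0.2, 0.1, -2.8]
width: 0.0266
grip_force: 22.0
```

Request:
{"op": "play_rows", "data": {"series": [[0,0,0.005,0,0,0],[0,0,0.01,0,0,0],[0,0,0.015,0,0,0],[0,0,0.015,0,0,0],[0,0,0.015,0,0,0]]}}

```text
time: 15.0
ee_pos: [0.6037, 0.222, 0.3321]
eef_rot: [0.991, -0.135, 0.0, 0.0]
ft_force: [-0.1, -0.3, -3.0]
width: 0.0261
grip_force: 22.0
```

Request:
{"op": "play_rows", "data": {"series": [[0,0,0.004,0,0,0],[0,0,0.007,0,0,0],[0,0,0.007,0,0,0],[0,0,0.007,0,0,0]]}}

```text
time: 15.4
ee_pos: [0.6037, 0.222, 0.331]
eef_rot: [0.991, -0.135, 0.0, 0.0]
ft_force: [0.5, -0.1, -1.1]
width: 0.0265
grip_force: 22.0
```

Request:
{"op": "play_rows", "data": {"series": [[0,0,0.003,0,0,0],[0,0,0.006,0,0,0],[0,0,0.006,0,0,0],[0,0,0.006,0,0,0]]}}

```text
time: 15.8
ee_pos: [0.6038, 0.2219, 0.3301]
eef_rot: [0.991, -0.135, 0.0, -0.0]
ft_force: [-0.2, 0.7, -0.5]
width: 0.0266
grip_force: 22.0
```

```bash
python3 -c "
from h import *
z=[]
for i in range(4): vision.camera('side');z.append(status.read_state()['ft_force'][2])
print(z)"
```

```text
[np.float64(-0.22722967144905049), np.float64(-0.7847933270241452), np.float64(-0.4470345756617544), np.float64(-0.6259436013720509)]
```

Request:
{"op": "play_rows", "data": {"series": [[0,0,0,0,0,0],[0,0,0,0,0,0],[0,0,0,0,0,0]], "squeeze": 14}}

```text
time: 16.3
ee_pos: [0.6037, 0.2219, 0.3301]
eef_rot: [0.991, -0.135, 0.0, 0.0]
ft_force: [0.1, 0.4, 0.1]
width: 0.027
grip_force: 14.0
```

Request:
{"op": "play_rows", "data": {"series": [[0,0,0,0,0,0],[0,0,0,0,0,0],[0,0,0,0,0,0],[0,0,0,0,0,0]], "squeeze": 9}}

```text
time: 16.7
ee_pos: [0.6037, 0.2219, 0.3301]
eef_rot: [0.991, -0.135, 0.0, 0.0]
ft_force: [0.8, 0.3, 0.7]
width: 0.0271
grip_force: 9.0
```

Request:
{"op": "play_rows", "data": {"series": [[0,0,0,0,0,0],[0,0,0,0,0,0],[0,0,0,0,0,0],[0,0,0,0,0,0]], "fingers": -0.25}}

```text
time: 17.1
ee_pos: [0.6037, 0.2219, 0.3299]
eef_rot: [0.991, -0.135, -0.0, 0.0]
ft_force: [0.6, -0.7, -0.4]
width: 0.0324
grip_force: 5.1
```

Request:
{"op": "play_rows", "data": {"series": [[0,0,0,0,0,0],[0,0,0,0,0,0],[0,0,0,0,0,0],[0,0,0,0,0,0],[0,0,0,0,0,0]], "fingers": 0.08, "squeeze": 5.5}}

```text
time: 17.6
ee_pos: [0.6037, 0.2219, 0.33]
eef_rot: [0.991, -0.135, -0.0, 0.0]
ft_force: [-0.4, 0.7, -0.4]
width: 0.0466
grip_force: 3.9
```

```bash
python3 -c "
from h import *
S=vision.camera('side');T=vision.camera('top');s=status.read_state();print(s['time'],s['width'],s['grip_force'],s['ft_force'])
f=lambda a,k:cv2.resize(a,None,fx=k,fy=k,interpolation=cv2.INTER_CUBIC)
cv2.imwrite('pics/c6.png',np.hstack([f(S[100:200,295:375],5),f(T[130:230,180:255],5)]))"
```

```text
17.7 0.047165432017653774 3.9286219503264874 [ 0.00274462 -0.16962349 -0.87675199]
```

View pics/c6.png

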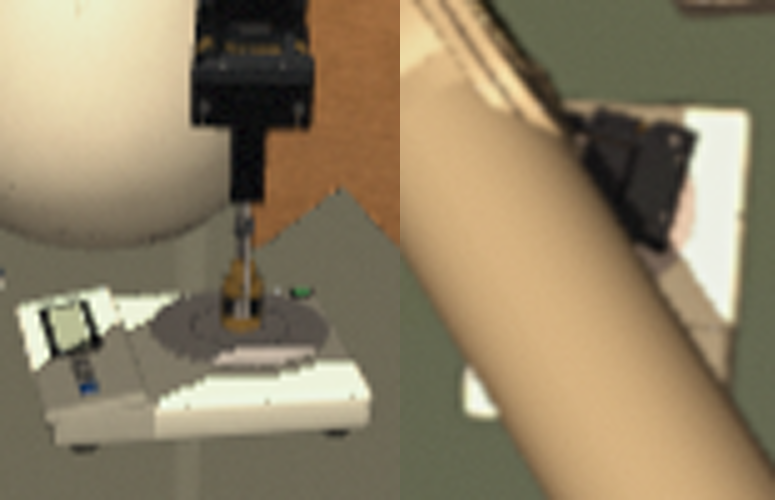

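The picture shows the weight upright within the ring at about side px (343,163), with the jaws open. Lifting straight off it and retreating along the path I came by.

Request:
{"op": "play_rows", "data": {"series": [[0,0,-0.05,0,0,0],[0,0,-0.12,0,0,0],[0,0,-0.22,0,0,0],[0,0,-0.34,0,0,0],[0,0,-0.46,0,0,0]]}}

```text
time: 18.2
ee_pos: [0.6037, 0.222, 0.4012]
eef_rot: [0.991, -0.135, 0.001, -0.0]
ft_force: [1.3, -0.0, -1.1]
width: 0.0474
grip_force: 3.9
```

Request:
{"op": "play_rows", "data": {"series": [[0,0,-0.1,0,0,0],[0,0.2,-0.1,0,0,0],[0,0.4,-0.1,0,0,0],[0,0.65,-0.1,0,0,0],[0,0.9,-0.1,0,0,0]]}}

```text
time: 18.7
ee_pos: [0.567, 0.0909, 0.415]
eef_rot: [0.991, -0.135, 0.0, -0.0]
ft_force: [1.3, 0.4, -1.6]
width: 0.0474
grip_force: 3.9
```

```bash
python3 -c "
from h import *
T=vision.camera('top');S=vision.camera('side');cv2.imwrite('pics/side7.png',S);plan([.4722,-.362,.38],-.03)
for n in('weight_200',):
  for c in('side','top'):
    for b in spotter.boxes_of(c,n):print(c,n,round(b['conf'],2),np.round(b['point'],4))
"
```

```text
t 18.8 share [0.21  3.047 0.244] [ 0.006 -0.003 -0.474]
side weight_200 0.66 [ 0.512  -0.0608  0.0268]
side weight_200 0.46 [ 0.4887 -0.1765  0.0235]
side weight_200 0.36 [0.5654 0.0567 0.1583]
```

Request:
{"op": "play_rows", "data": {"series": [[0.01,0.2,0,0,0,-0.1],[0.03,0.45,0,0,0,-0.2],[0.05,0.7,0,0,0,-0.3],[0.07,0.9,0,0,0,-0.4],[0.07,1,0,0,0,-0.475]]}}

```text
time: 19.4
ee_pos: [0.5375, -0.0573, 0.4145]
eef_rot: [1.0, -0.011, 0.0, 0.0]
ft_force: [0.5, 0.5, -1.1]
width: 0.0473
grip_force: 3.9
```

Request:
{"op": "play_rows", "data": {"series": [[0,0.2,0,0,0,0],[0,0.45,0,0,0,0],[0,0.7,0,0,0,0],[0,0.9,0,0,0,0],[0,1,0,0,0,0]]}}

```text
time: 19.9
ee_pos: [0.5344, -0.2073, 0.4143]
eef_rot: [1.0, -0.012, 0.0, 0.0]
ft_force: [0.2, -0.3, -1.7]
width: 0.0469
grip_force: 3.9
```

```bash
python3 -c "
from h import *
vision.camera('side');vision.camera('side');plan([.4718,-.3621,.38],-.03)
"
```

```text
t 20.0 share [-0.392  1.047  0.227] [-0.     0.     0.011]
```

Request:
{"op": "play_rows", "data": {"series": [[-0.1,0.25,0,0,0,0.01],[-0.2,0.5,0,0,0,0.01],[-0.3,0.75,0,0,0,0.01],[-0.39,1,0.1,0,0,0.01],[-0.39,1,0.2,0,0,0.01]]}}

```text
time: 20.5
ee_pos: [0.4705, -0.3576, 0.3839]
eef_rot: [1.0, -0.016, -0.0, 0.001]
ft_force: [-1.1, -0.4, -1.7]
width: 0.0469
grip_force: 3.9
```

Request:
{"op": "play_rows", "data": {"series": [[0,0.05,0,0,0,0],[0,0.05,0,0,0,0],[0,0.05,0,0,0,0]]}}

```text
time: 20.8
ee_pos: [0.4735, -0.36, 0.3851]
eef_rot: [1.0, -0.012, 0.001, 0.0]
ft_force: [-0.4, -0.6, -1.2]
width: 0.0467
grip_force: 3.9
```

```bash
python3 -c "
from h import *
T=vision.camera('top');S=vision.camera('side');plan([.4718,-.3621,.355],-.03)
cv2.imwrite('pics/side8.png',S)
f=lambda a,k:cv2.resize(a,None,fx=k,fy=k,interpolation=cv2.INTER_CUBIC)
A=cv2.imread('pics/side2.png')
cv2.imwrite('pics/c8.png',np.hstack([f(S[190:300,320:385],5),f(S[130:190,290:370],5)[:300].copy() if 0 else cv2.resize(S[130:240,290:370],(400,550),interpolation=cv2.INTER_CUBIC)]))"
```

```text
t 20.9 share [-0.008  0.012  0.2  ] [ 0.001 -0.002  0.009]
```

View pics/c8.png

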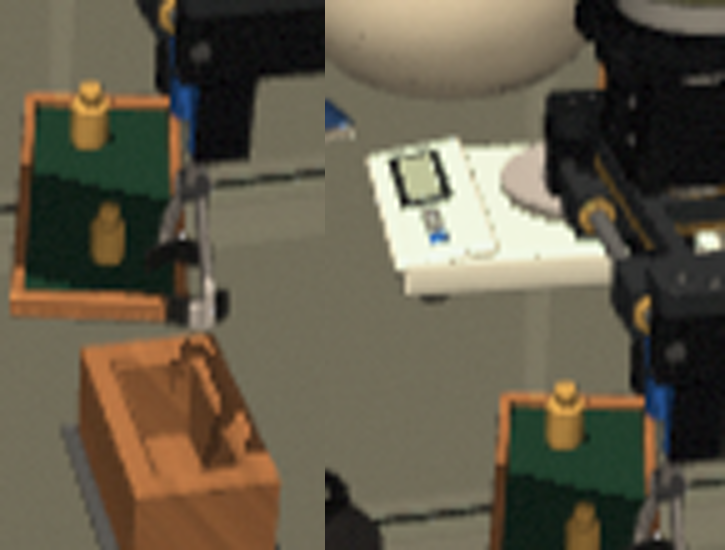

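The crop shows the tongs upright above the stand, with the rivet at about px (359,226) and the near jaw at (360,251). That is the same offset from the gripper as after the pick. Only the two smaller weights remain in the tray. Inserting slowly.

Request:
{"op": "play_rows", "data": {"series": [[-0.008,0.012,0,0,0,0.01],[-0.008,0.012,0.1,0,0,0.01],[-0.008,0.012,0.2,0,0,0.01],[-0.008,0.012,0.25,0,0,0.01],[-0.008,0.012,0.25,0,0,0.01]]}}

```text
time: 21.4
ee_pos: [0.4704, -0.3631, 0.3443]
eef_rot: [1.0, -0.016, -0.001, -0.001]
ft_force: [-0.2, 0.5, -0.3]
width: 0.0471
grip_force: 3.9
```

```bash
python3 -c "
from h import *
T=vision.camera('top');S=vision.camera('side');plan([.4718,-.3621,.2735],-.03)"
```

```text
t 21.5 share [ 0.006 -0.008  0.486] [-0.001  0.001 -0.005]
```

Request:
{"op": "play_rows", "data": {"series": [[0.004,-0.005,0,0,0,0],[0.004,-0.005,0.06,0,0,0],[0.004,-0.005,0.12,0,0,0],[0.004,-0.005,0.18,0,0,0],[0.004,-0.005,0.24,0,0,0]]}}

```text
time: 22.0
ee_pos: [0.4714, -0.3626, 0.3094]
eef_rot: [1.0, -0.016, -0.0, -0.0]
ft_force: [-0.3, 1.6, -0.5]
width: 0.0473
grip_force: 3.9
```

Request:
{"op": "play_rows", "data": {"series": [[0,0,0.05,0,0,0],[0,0,0.1,0,0,0],[0,0,0.15,0,0,0],[0,0,0.18,0,0,0],[0,0,0.2,0,0,0]]}}

```text
time: 22.5
ee_pos: [0.4715, -0.3626, 0.2801]
eef_rot: [1.0, -0.016, -0.0, -0.0]
ft_force: [0.1, -0.5, -1.6]
width: 0.0472
grip_force: 3.9
```

Request:
{"op": "play_rows", "data": {"series": [[0,0,0.01,0,0,0],[0,0,0.015,0,0,0],[0,0,0.02,0,0,0],[0,0,0.02,0,0,0],[0,0,0.02,0,0,0]]}}

```text
time: 23.0
ee_pos: [0.4716, -0.3627, 0.2777]
eef_rot: [1.0, -0.016, 0.0, 0.0]
ft_force: [0.7, -0.0, -1.0]
width: 0.0473
grip_force: 3.9
```

Request:
{"op": "play_rows", "data": {"series": [[0,0,0.007,0,0,0],[0,0,0.013,0,0,0],[0,0,0.013,0,0,0],[0,0,0.013,0,0,0]]}}

```text
time: 23.4
ee_pos: [0.4719, -0.3626, 0.2764]
eef_rot: [1.0, -0.016, 0.001, 0.0]
ft_force: [0.4, 1.0, 5.2]
width: 0.047
grip_force: 5.5
```

Request:
{"op": "play_rows", "data": {"series": [[0,0,0.007,0,0,0],[0,0,0.013,0,0,0],[0,0,0.013,0,0,0],[0,0,0.013,0,0,0]]}}

```text
time: 23.8
ee_pos: [0.472, -0.3626, 0.2746]
eef_rot: [1.0, -0.016, 0.001, 0.0]
ft_force: [-0.1, 1.9, 6.8]
width: 0.0524
grip_force: 5.5
```

Request:
{"op": "play_rows", "data": {"series": [[0,0,0,0,0,0],[0,0,0,0,0,0],[0,0,0,0,0,0],[0,0,0,0,0,0],[0,0,0,0,0,0]], "fingers": 0.33, "squeeze": 4.5}}

```text
time: 24.3
ee_pos: [0.4714, -0.3627, 0.2735]
eef_rot: [1.0, -0.016, -0.0, -0.0]
ft_force: [0.2, -0.0, -0.4]
width: 0.0577
grip_force: 0.1
```

Request:
{"op": "play_rows", "data": {"series": [[0,0,0,0,0,0],[0,0,0,0,0,0],[0,0,0,0,0,0],[0,0,0,0,0,0],[0,0,0,0,0,0]], "fingers": 0.95}}

```text
time: 24.8
ee_pos: [0.4715, -0.3626, 0.2737]
eef_rot: [1.0, -0.016, 0.0, 0.0]
ft_force: [-0.6, -1.3, -0.3]
width: 0.0831
grip_force: 0.0
```

Request:
{"op": "play_rows", "data": {"series": [[0,0,-0.1,0,0,0],[0,0,-0.25,0,0,0],[0,0,-0.5,0,0,0],[0,0,-0.75,0,0,0],[0,0,-0.98,0,0,0]]}}

```text
time: 25.3
ee_pos: [0.4714, -0.3624, 0.4239]
eef_rot: [1.0, -0.016, 0.001, 0.001]
ft_force: [0.2, -1.0, -0.5]
width: 0.0852
grip_force: 0.0
```

Request:
{"op": "play_rows", "data": {"series": [[-0.2,0.2,-0.2,0,0,0],[-0.4,0.5,-0.2,0,0,0],[-0.6,0.75,-0.2,0,0,0],[-0.8,1,-0.2,0,0,0],[-0.8,1,-0.2,0,0,0]]}}

```text
time: 25.8
ee_pos: [0.3401, -0.5139, 0.4516]
eef_rot: [1.0, -0.022, -0.001, 0.002]
ft_force: [-0.1, -0.5, -0.8]
width: 0.0851
grip_force: 0.0
```

```bash
python3 -c "
from h import *
T=vision.camera('top');S=vision.camera('side');print(status.read_state()['time'])
f=lambda a,k:cv2.resize(a,None,fx=k,fy=k,interpolation=cv2.INTER_CUBIC)
cv2.imwrite('pics/c9.png',np.vstack([f(T[145:225,190:420],3.4),np.pad(f(S[140:310,290:385],1.9),((0,0),(0,782-180),(0,0)))[:, :782]]))
cv2.imwrite('pics/s9.png',S);cv2.imwrite('pics/t9.png',T)
for n in('weight_200','tongs'):
  for c in('side','top'):
    for b in spotter.boxes_of(c,n):print(c,n,round(b['conf'],2),np.round(b['point'],4))
"
```

```text
25.9
side weight_200 0.51 [0.6026 0.2131 0.0738]
top weight_200 0.48 [0.5964 0.2167 0.0841]
top weight_200 0.16 [ 0.4668 -0.3563  0.0549]
side tongs 0.85 [ 0.4686 -0.3649  0.0978]
side tongs 0.78 [ 0.3572 -0.354   0.0607]
top tongs 0.65 [ 0.4691 -0.3566  0.0726]
top tongs 0.57 [ 0.3716 -0.343   0.0694]
```

View pics/c9.png

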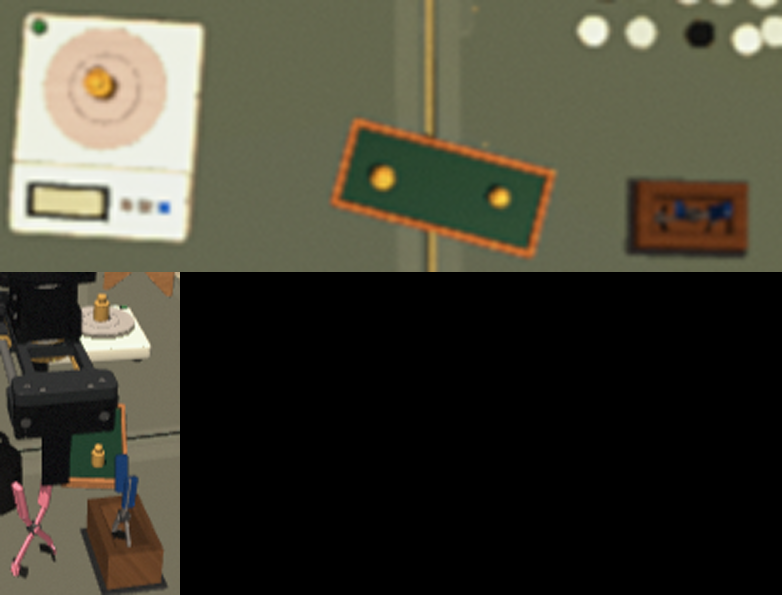

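The picture shows the weight upright inside the ring at top px (219,169), the tongs upright in the wooden stand at top px (394,207), and the two small weights still in the tray. The gripper is well clear of everything.

```bash
python3 -c "
from bench import job
print(job.close_job())"
```

```text
the job is handed in; nothing more can be done
None
```

I handed the job in after about 26 s on the robot's clock: the 200 g weight stands upright inside the pan's ring, the tongs are back upright in their wooden stand, and the other two weights are still in the tray. The result of the judging was not reported back.

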